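# Store a stripped hub's parts in order in a rotary parts case

### The job

The trailer hub has been stripped; store its small parts in the rotary parts case in the order they came off. Put the grease cap through the opening of the cover into pocket 1, turn the tray one pocket clockwise and put the axle nut (the larger nut) into pocket 2, then turn it one more pocket and put the bearing into pocket 3. Leave the small nut and the bolt where they are.

Things in the scene. Friction and masses are not known exactly. Their poses are not given: they have to be found in the camera images.
- parts_case: Fixed round parts case, 188 mm across and 41 mm high: a black dish with a clear cover 3 mm thick (top face 41 mm above the bench, underside 38 mm). Origin: centre of its underside, on the axis of the tray. Its z axis points up; its own -y axis points from the middle to the middle of the opening.
- opening (a point): Middle of the only opening of the cover, at the height of the cover's top face (41 mm), 58 mm from the case's axis. The opening is a wedge 54 degrees wide, edged by two thin black lips, that runs from 22 to 90 mm from the axis: a round part up to 48 mm across passes at its middle. The pocket floor lies 29 mm below.
- tray (a joint): Angle of the grey tray inside the case, rad; grows as it turns clockwise seen from above. At 0, 1.047 and 2.094 pocket 1, 2 and 3 lie squarely under the opening (0.05 either way still clears the pocket walls). About 0.06 N m of friction; stays where it is left; stops at -0.5 and 3.6. Starts with pocket 1 under the opening.
- knob (a point): Top centre (66 mm above the bench) of the tray's black knob on the case's axis: an upright bar 14 mm thick, 44 mm long, 21 mm high (45 to 66 mm above the bench), to pinch from above across its thickness. Turns with the tray: x is across the bar's thickness, y along it, -y towards pocket 1, where the bar carries a white dot.
- pocket_1 (a point): Middle of pocket 1's floor, 12 mm above the bench, 58 mm from the axis; moves with the tray. Six equal 60 degree wedge pockets, 16 to 91 mm from the axis, 25 mm deep, walls 3 mm thick, 26 mm from floor to cover. Pocket 1 has one white dot on its floor near the rim, pocket 2 two, and so on counter-clockwise.
- pocket_2 (a point): Middle of the floor of pocket 2 (two dots), like pocket_1.
- pocket_3 (a point): Middle of the floor of pocket 3 (three dots), like pocket_1.
- grease_cap: Loose bright metal cap of the hub: a closed round can with a domed top, standing on its rim, 36 mm across, 22 mm high, with a flange 40 mm across up to 5.5 mm above its foot; the straight side runs from 6 to 16 mm. About 50 g. Origin: centre of its underside, z up.
- axle_nut: Loose steel hexagon nut, the larger one: 24 mm across flats (its x axis crosses two flats), 27 mm across corners, 13 mm high, lying flat. About 33 g. Origin: centre of its underside, z up.
- bearing: Loose steel inner ring of a roller bearing with its rollers round it, lying flat: 36 mm across, 14 mm high, 17 mm bore. About 70 g. Origin: centre of its underside, z up.
- small_nut: Loose small steel hexagon nut, 19 mm across flats, 10 mm high: not part of the hub, stays where it is. Origin: centre of its underside.
- bolt: Loose steel bolt standing on its head, 67 mm high, head 21 mm across: stays where it is. Origin: centre of its underside.
Not all that is in view belongs to the job. What is shaped like the grease_cap but purple is not meant.

How it is judged:
On the way, in this order (a step that is already met when the one before it is completed fails the run):
1. the grease cap lies in pocket 1 (horizontal distance between grease_cap and pocket_1 below 0.04 m and z of grease_cap in the frame of pocket_1 below 0.024 m), for 0.2 s.
2. the axle nut lies in pocket 2 (horizontal distance between axle_nut and pocket_2 below 0.04 m and z of axle_nut in the frame of pocket_2 below 0.024 m), for 0.2 s.
3. the bearing lies in pocket 3 (horizontal distance between bearing and pocket_3 below 0.04 m and z of bearing in the frame of pocket_3 below 0.024 m), for 0.2 s.
At the end, for the whole second after the job is handed in: Cap, nut and bearing lie at rest inside pockets 1, 2 and 3 (origin within 40 mm of the pocket's middle, which is anywhere in that pocket, and below the cover), either way up; the tray may stand at any angle (all of step 1 and all of step 2 and all of step 3 and linear speed of each of bearing, axle_nut, grease_cap below 0.02 m/s); the robot touches nothing.
It fails at once if the small nut is moved more than 30 mm (distance of small_nut from where it was at the start of the episode above 0.03 m).
It fails at once if the bolt is moved more than 30 mm (distance of bolt from where it was at the start of the episode above 0.03 m).
It also fails if it takes over 70 s, if anything falls off the work surface, if the arm or the gripper's body presses on something with over 40 N, if the wrist force passes 120 N, or if a joint passes its speed limit or range.

### The arm

A 7-joint arm with a two-finger parallel gripper is mounted at the origin on a cart in front of the work surface, level with it; the furniture and walls round the work are solid. World frame = base frame: x ahead of the robot, y to its left, z up, the work surface at z = 0. Lengths are in m, angles in rad, forces in N, time in s.
With the tool pointing down it reaches from about 0.4 to 0.9 m from the base axis. Payload 5.5 kg.
Tool frame: the origin (TCP) lies at the very end of the fingers, on their centre line; the grasp point (between the pads) lies 19 mm behind it; z points along the fingers, y is the line along which they close (so a half turn about z gives the same grasp; the last joint's range is limited). The gripper opens to 92 mm and grips with 3 to 60 N. Pads are 19 mm wide; open, the fingers measure 130 mm over their backs; the gripper's body (75 mm by 190 mm) begins 47 mm behind the grasp point.
Start: joints at [1.57, 0.501, -0.427, 1.55, 0.221, 1.138, -0.21], TCP at [0.17, -0.628, 0.227] pointing down, gripper open.
Joint ranges: [-2.88, 2.88], [-0.31, 2.03], [-1.54, 1.56], [0.2, 2.42], [-1.41, 4.55], [0.19, 2.02], [-2.57, 2.57]. Speed limits (rad/s): [2.57, 2.57, 3.14, 3.14, 3.14, 3.14, 3.14].

### API

Orientations are given as a 3x3 rotation matrix whose columns are the frame's x, y, z axes.
In Python, from bench import arm, cams, order gives the robot as it stands.
- The arm moves only by the tool step_arm, never from a script. Its argument "motion" is a list of rows, each a list of 3 entries, a list of its own where there are three numbers: the shift along the world's x, y, z in units of 60 cm (1.0 is 60 cm), then the turn about the world's z in units of 180 degrees (1.0 is 180 degrees), then the opening, from -1 (shut) to 1 (fully open). In form: [[[dx, dy, dz], twist, jaw], ...]. A call has exactly 10 rows; each row is the pose to reach, as a shift and turn from the pose commanded when the call began, turning the shorter way round; what a row does not reach only later rows make up. A row lasts 1/10 s, in which the tool goes at most 50 mm and 8.59 degrees, less where a joint would pass 70% of its speed; a pose out of reach is approached as far as the arm can. A call with a number of a shift or a turn outside -1 to 1 is refused whole. A call with a gripper value outside its range is refused whole. The fingers move at their own pace and stop on an object; "newtons" is the grip in N (left out, the last holds). Time passes only in rows, so rows that repeat a pose let the fingers close, or fill a call up. It gives the time, the measured TCP pose, the force, the opening and the grip force at its end, in the units of the state.
- arm.get_state(): the state, without advancing time (a new reading comes with each control period).
- cams.get_image(name): name is "scene" or "top" or "wrist"; returns the picture (400x640x3 uint8, red, green, blue); there is no depth.
- cams.camera_info(name): a dict with "mtx" (3x3 intrinsics, pixels), "D" ([k1, k2, p1, p2, k3] as OpenCV has them; the pictures are not rectified), "world_to_cam" (4x4, takes a point from world to camera coordinates). Camera axes: x right, y down, z forward; pixel columns grow to the right and rows downward; lengths in m; the calibration is good to about 2 mm. A picture is of the moment at which its call begins: read the wrist's pose just before it. camera_info takes no time and is no camera call; for the wrist camera it gives the pose at the moment of the call.
- order.finish_job(): hands the job in; it is judged then, once.
The state is a dict: "time": time; "q": joint angles; "qvel": joint speeds; "effort": joint torques, N m; "tool_pos": TCP position; "tool_rot": TCP orientation; "wrist_force": force on the tool from outside, world axes, zero at the start; "wrist_torque": the same for the moment, N m; "opening": opening from 0.0 (shut) to 1.0 (fully open); "finger_force": force on a finger pad.
Only numpy, scipy, OpenCV 4.12 (cv2) and the standard library are available. Lean on these libraries where they do the work, as an engineer would, in place of code of your own. Each camera call takes 0.05 s, during which the arm holds its last target. There are 200 camera calls.

## Working session

There is one attempt and no reset: what is moved stays moved. The work goes in short steps, Python scripts to look and compute and a tool call to move; the robot and the scene stay as the last step left them, time stands still between calls to the robot, and variables do not carry over. Pictures are saved under pics/ and viewed, at most 10 in all, crops included, and the job is handed in when it is done.

Besides the shell and the picture viewer there is one more tool, called after "Call:" as name(argument=value, ...) on one line, values as JSON. step_arm: Moves the arm, as the interface text tells. Shifts and turns lie within -1 to 1; 1 stands for 60 cm of shift or 180 degrees of turn. Its arguments: {"type":"object","properties":{"motion":{"type":"array","items":{"type":"array"}},"newtons":{"type":"number"}},"required":["motion"]}

```bash
ls; mkdir -p pics
cat > h.py <<'E'
import numpy as np, cv2
from bench import arm, cams, order
def snap(n,f):
    im=cams.get_image(n); cv2.imwrite('pics/'+f,cv2.cvtColor(im,cv2.COLOR_RGB2BGR)); return im
def ray(info,px,z):
    K=np.array(info['mtx']);D=np.array(info['D']);T=np.array(info['world_to_cam'])
    u=cv2.undistortPoints(np.array(px,float).reshape(-1,1,2),K,D).reshape(-1,2)
    R=T[:3,:3];c=-R.T@T[:3,3]
    d=np.c_[u,np.ones(len(u))]@R
    return c+d*((np.broadcast_to(z,len(u))-c[2])/d[:,2])[:,None]
def proj(info,P):
    T=np.array(info['world_to_cam'])
    return cv2.projectPoints(np.array(P,float).reshape(-1,3),cv2.Rodrigues(T[:3,:3])[0],T[:3,3],np.array(info['mtx']),np.array(info['D']))[0].reshape(-1,2)
E
python3 - <<'E'
from h import *
s=arm.get_state();print(s['time'],s['tool_pos'],s['tool_rot'],s['opening'])
a=snap('top','top0.png');b=snap('scene','scene0.png')
for n in('top','scene'):
    T=np.array(cams.camera_info(n)['world_to_cam']);print(n,-T[:3,:3].T@T[:3,3],cams.camera_info(n)['mtx'])
E
```

```text
pics
0.0 [ 0.16923426 -0.6268526   0.22567654] [[ 9.65402667e-01  2.60763262e-01 -4.61047813e-04]
 [ 2.60763665e-01 -9.65400824e-01  1.88654369e-03]
 [ 4.68453479e-05 -1.94149883e-03 -9.99998114e-01]] 1.0035950199976391
top [ 0.3799809  -0.21509086  0.91611907] [[361.13298919   0.         309.88976902]
 [  0.         361.13298919 194.57722758]
 [  0.           0.           1.        ]]
scene [-0.06551206 -0.67836672  0.55617235] [[504.67321071   0.         315.49179682]
 [  0.         504.67321071 204.33770266]
 [  0.           0.           1.        ]]
```

View pics/top0.png

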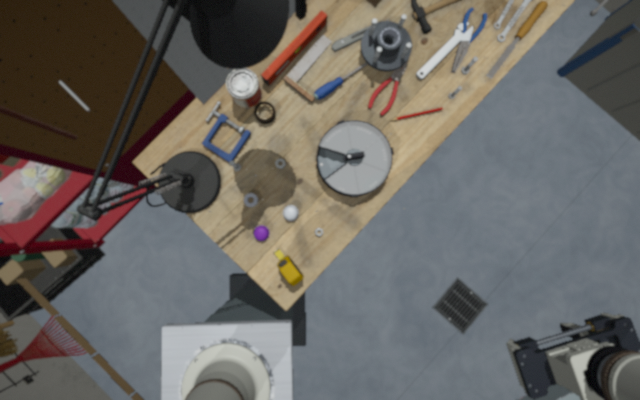

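View pics/scene0.png

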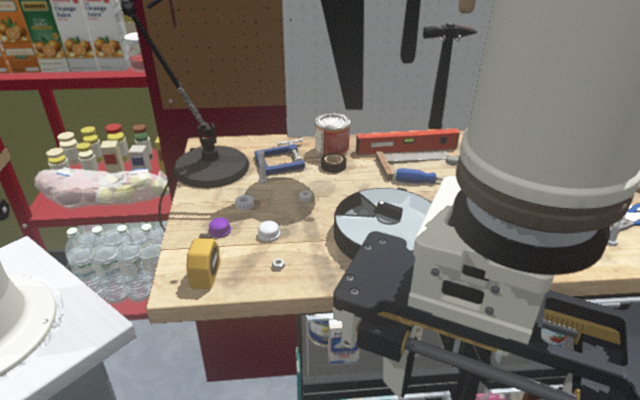

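Run:
```python
from h import *
i=cams.camera_info('top')
print(proj(i,[[0,0,0],[.5,0,0],[.5,-.3,0],[.5,.1,0]]).round())
P=[(290,213),(261,233),(251,200),(280,162),(319,231),(354,158),(265,112),(464,38)]
print(ray(i,P,.012).round(3))
im=cv2.imread('pics/top0.png')
cv2.imwrite('pics/c1.png',cv2.resize(im[135:255,225:405],None,fx=4.4,fy=4.4,interpolation=cv2.INTER_CUBIC))
im=cv2.imread('pics/scene0.png')
cv2.imwrite('pics/c2.png',cv2.resize(im[120:300,170:450],None,fx=2.8,fy=2.8,interpolation=cv2.INTER_CUBIC))
```

```text
[[226. 388.]
 [225. 183.]
 [342. 179.]
 [186. 184.]]
[[ 0.417 -0.165  0.012]
 [ 0.37  -0.092  0.012]
 [ 0.453 -0.068  0.012]
 [ 0.547 -0.143  0.012]
 [ 0.371 -0.237  0.012]
 [ 0.552 -0.331  0.012]
 [ 0.678 -0.107  0.012]
 [ 0.861 -0.63   0.012]]
```

View pics/c1.png

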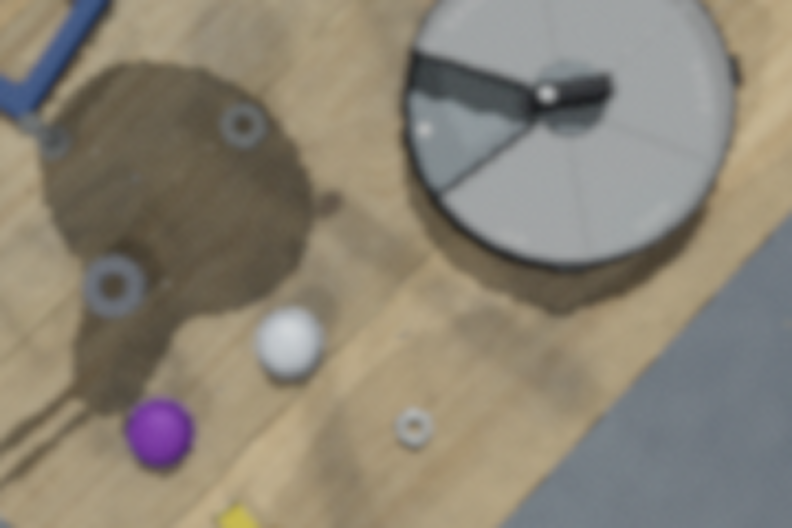

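Run:
```python
from h import *
i=cams.camera_info('top');j=cams.camera_info('scene')
for z in (.2,.3,.37,.45,.55,.65):
    p=ray(i,[(240,20)],z)[0]; print(z,p.round(3),proj(j,[p]).round(),'r',50/361*(.916-z))
f=lambda c:[((x+.5)/4.4-.5+225,(y+.5)/4.4-.5+135) for x,y in c]
for n,c,z in (('cap',(290,343),.011),('nut',(243,125),.0065),('bearing',(114,286),.007),('snut',(414,427),.005),('clamp',(52,136),.02)):print(n,ray(i,f([c]),z)[0].round(4))
print('cover',ray(i,f([(570,100),(410,95),(740,105),(575,266)]),.041).round(4))
print('lips',ray(i,f([(415,52),(440,195)]),.041).round(4))
print('knobdot, end',ray(i,f([(548,95),(610,82)]),.066).round(4))
print('floor dot',ray(i,f([(424,129)]),.012).round(4))
```

```text
0.2 [ 0.813 -0.081  0.2  ] [[366.  55.]] r 0.09916897506925208
0.3 [ 0.753 -0.1    0.3  ] [[359.  13.]] r 0.08531855955678673
0.37 [ 0.71  -0.113  0.37 ] [[353. -22.]] r 0.07562326869806095
0.45 [ 0.662 -0.128  0.45 ] [[344. -71.]] r 0.06454293628808865
0.55 [ 0.602 -0.147  0.55 ] [[ 331. -151.]] r 0.05069252077562327
0.65 [ 0.541 -0.165  0.65 ] [[ 312. -261.]] r 0.0368421052631579
cap [ 0.4185 -0.1667  0.011 ]
nut [ 0.5457 -0.1422  0.0065]
bearing [ 0.4542 -0.0663  0.007 ]
snut [ 0.3689 -0.236   0.005 ]
clamp [ 0.5399 -0.0343  0.02  ]
cover [[ 0.5484 -0.3277  0.041 ]
 [ 0.5537 -0.2385  0.041 ]
 [ 0.5428 -0.4223  0.041 ]
 [ 0.4554 -0.3268  0.041 ]]
lips [[ 0.578  -0.242   0.041 ]
 [ 0.497  -0.2535  0.041 ]]
knobdot, end [[ 0.5467 -0.3126  0.066 ]
 [ 0.5528 -0.3465  0.066 ]]
floor dot [[ 0.5394 -0.2468  0.012 ]]
```

View pics/c2.png

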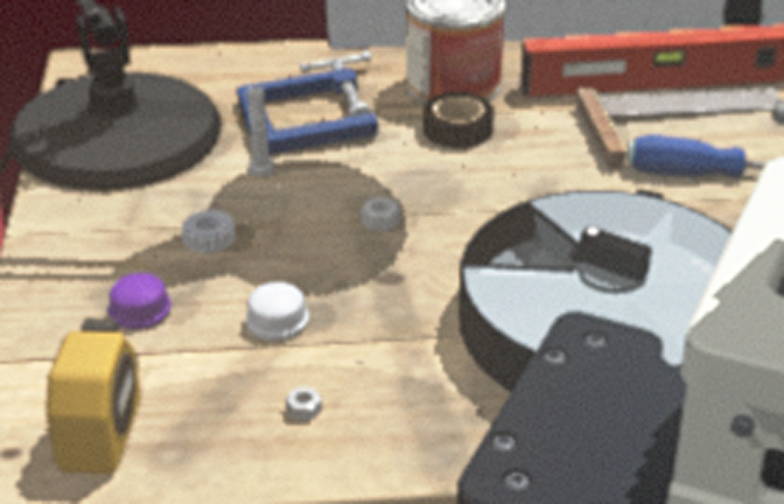

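Call:
step_arm(motion=[[[0.468,0.678,0.06],0,0.4],[[0.468,0.678,0.06],0,0.4],[[0.468,0.678,0.06],0,0.4],[[0.468,0.678,0.06],0,0.4],[[0.468,0.678,0.06],0,0.4],[[0.468,0.678,0.06],0,0.4],[[0.468,0.678,0.06],0,0.4],[[0.468,0.678,0.06],0,0.4],[[0.468,0.678,0.06],0,0.4],[[0.468,0.678,0.06],0,0.4]], newtons=20)

```text
time: 1.1
tool_pos: [0.4511, -0.2184, 0.2629]
tool_rot: [[0.965, 0.261, 0.0], [0.261, -0.965, -0.0], [-0.0, 0.0, -1.0]]
wrist_force: [1.2, -1.0, 0.2]
opening: 0.697
finger_force: 0.0
```

Run:
```python
from h import *
i=cams.camera_info('top');j=cams.camera_info('scene')
for z in (.2,.3,.4,.5,.6):
    p=ray(i,[(90,210)],z)[0]; print(z,p.round(3),proj(j,[p]).round())
print('bolt foot',ray(j,[(263,180)],0).round(3))
s=arm.get_state();print(s['time'],s['tool_pos'],s['q'])
w=cams.camera_info('wrist');snap('wrist','w1.png')
T=np.array(w['world_to_cam']);print(-T[:3,:3].T@T[:3,3],w['mtx'][0])
c=np.array([.5484,-.3277]);a=np.radians(98)
print(proj(w,[[*c,.041],[*(c+.058*np.array([np.cos(a),np.sin(a)])),.041],[.4185,-.1667,.011],[.5457,-.1422,.0065],[.4542,-.0663,.007]]).round())
```

```text
0.2 [0.427 0.219 0.2  ] [[124.  73.]]
0.3 [0.42  0.159 0.3  ] [[127.  26.]]
0.4 [0.414 0.098 0.4  ] [[132. -32.]]
0.5 [0.407 0.037 0.5  ] [[ 137. -106.]]
0.6 [ 0.401 -0.023  0.6  ] [[ 143. -205.]]
bolt foot [[ 0.541 -0.028  0.   ]]
1.1 [ 0.45109703 -0.2183783   0.26287959] [ 1.01031534  0.22423674 -0.70044686  1.86881481  0.16125537  1.10533799
 -1.056758  ]
[ 0.51869386 -0.2001108   0.42108331] [313.51688314   0.         317.56397297]
[[429. 114.]
 [380. 107.]
 [274. 178.]
 [278.  75.]
 [205. 131.]]
```

View pics/w1.png

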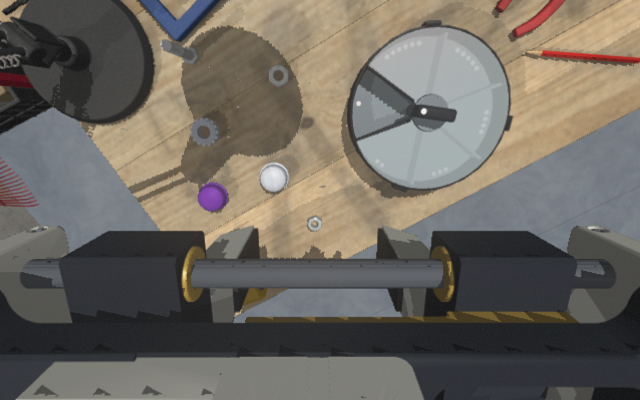

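Run:
```python
import cv2
im=cv2.imread('pics/w1.png')
cv2.imwrite('pics/c3.png',cv2.resize(im[10:205,260:520],None,fx=3,fy=3,interpolation=cv2.INTER_CUBIC))
```

```text
(no output)
```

View pics/c3.png

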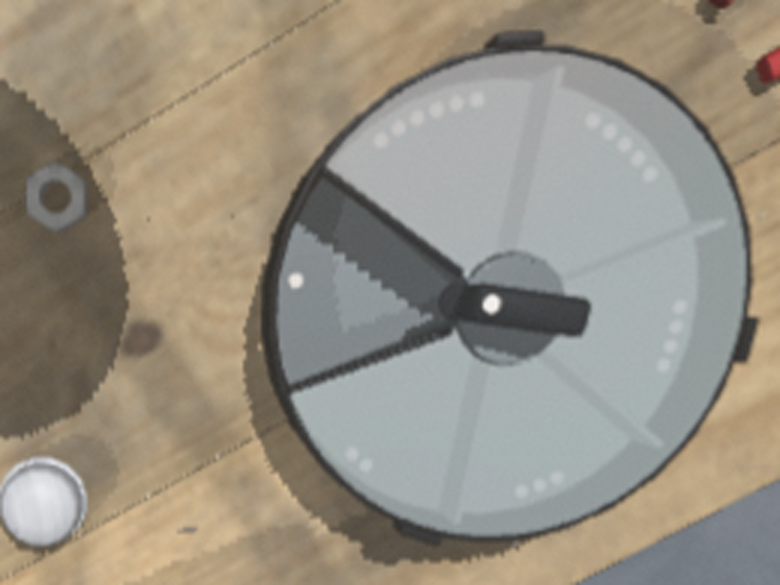

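```bash
cat >> h.py <<'E'
def circ(p):
    A=np.c_[2*p[:,:2],np.ones(len(p))];s=np.linalg.lstsq(A,(p[:,:2]**2).sum(1),rcond=None)[0]
    return s[:2],np.sqrt(s[2]+s[:2]@s[:2])
E
python3 - <<'E'
from h import *
w=cams.camera_info('wrist')
f=lambda c:[((x+.5)/3-.5+260,(y+.5)/3-.5+10) for x,y in c]
p=ray(w,f([(327,172),(290,385),(265,305),(545,46),(748,270),(690,430),(500,537),(380,480),(660,95)]),.041)
c,r=circ(p);print(c,r)
az=lambda q:np.degrees(np.arctan2(q[:,1]-c[1],q[:,0]-c[0])).round(1)
print('lips',az(ray(w,f([(327,172),(290,390)]),.041)))
print('dot',az(ray(w,f([(296,281)]),.012)))
k=ray(w,f([(448,300),(588,318),(491,304)]),.066);print('knob ends',k,np.degrees(np.arctan2(*(k[0]-k[1])[[1,0]])))
print('cap',ray(w,f([(43,502)]),.012),'nut',ray(w,f([(56,196)]),.013),'bearing',ray(w,[(204,131)],.014))
print('nut corners az',)
n=ray(w,f([(58,163),(87,178),(84,213),(54,230),(27,212),(28,180)]),.013);m=n.mean(0);print(m,np.linalg.norm(n-m,axis=1),np.degrees(np.arctan2(*(n-m)[:,[1,0]].T)))
E
```

```text
[ 0.55839242 -0.3183743 ] 0.09071936042089522
lips [ 72.5 126.9]
dot [98.9]
knob ends [[ 0.55148679 -0.28752688  0.066     ]
 [ 0.55939925 -0.33910049  0.066     ]
 [ 0.55441952 -0.30313184  0.066     ]] 98.72234569346723
cap [[ 0.42519741 -0.15853461  0.012     ]] nut [[ 0.55079928 -0.13348654  0.013     ]] bearing [[ 0.45956834 -0.05834799  0.014     ]]
nut corners az
[ 0.55077975 -0.1336277   0.013     ] [0.01264022 0.01447029 0.01289746 0.01316202 0.01367296 0.01289162] [  10.83367413  -45.61910221 -104.38631251 -170.25833542  132.30449002
   77.25632533]
```

```bash
sed -i "s/^def snap/def _s/" h.py
cat >> h.py <<'E'
import pickle
def snap(n,f):
    i=cams.camera_info(n); im=cams.get_image(n); cv2.imwrite('pics/'+f,cv2.cvtColor(im,cv2.COLOR_RGB2BGR)); pickle.dump(i,open('pics/'+f+'.pkl','wb')); return im
E
python3 - <<'E'
from h import *
s=arm.get_state();print(s['time'],s['tool_pos'],s['qvel'].round(3) if hasattr(s['qvel'],'round') else s['qvel'])
T=np.array(cams.camera_info('wrist')['world_to_cam']);print(-T[:3,:3].T@T[:3,3])
a=snap('wrist','w2.png');b=cv2.cvtColor(cv2.imread('pics/w1.png'),cv2.COLOR_BGR2RGB)
g=lambda x:np.float32(cv2.cvtColor(x,cv2.COLOR_RGB2GRAY)[10:210,180:520])
print(cv2.phaseCorrelate(g(b),g(a)))
E
```

```text
1.15 [ 0.45610109 -0.21039598  0.2640841 ] [ 0.041 -0.017  0.009  0.011 -0.029 -0.01   0.185]
[ 0.52277209 -0.19200022  0.42266265]
((4.974487842159675, 9.081581822824901), 0.46616288079155815)
```

Call:
step_arm(motion=[[[0,0,0],0,0.4],[[0,0,0],0,0.4],[[0,0,0],0,0.4],[[0,0,0],0,0.4],[[0,0,0],0,0.4],[[0,0,0],0,0.4],[[0,0,0],0,0.4],[[0,0,0],0,0.4],[[0,0,0],0,0.4],[[0,0,0],0,0.4]])

```text
time: 2.2
tool_pos: [0.4503, -0.2207, 0.2627]
tool_rot: [[0.965, 0.261, 0.0], [0.261, -0.965, -0.0], [0.0, 0.0, -1.0]]
wrist_force: [0.5, -0.3, -0.0]
opening: 0.702
finger_force: 0.0
```

Run:
```python
from h import *
s=arm.get_state();print(s['time'],s['tool_pos'],s['qvel'])
a=snap('wrist','w3.png')
print(arm.get_state()['tool_pos'])
cv2.imwrite('pics/c4.png',cv2.cvtColor(cv2.resize(a[10:205,200:525],None,fx=2.4,fy=2.4,interpolation=cv2.INTER_CUBIC),cv2.COLOR_RGB2BGR))
```

```text
2.2 [ 0.45034087 -0.22066419  0.26273083] [-0.00060705  0.00252452  0.0003388   0.00061575  0.00075168  0.00068764
 -0.0004841 ]
[ 0.45035957 -0.22065647  0.26274011]
```

View pics/c4.png

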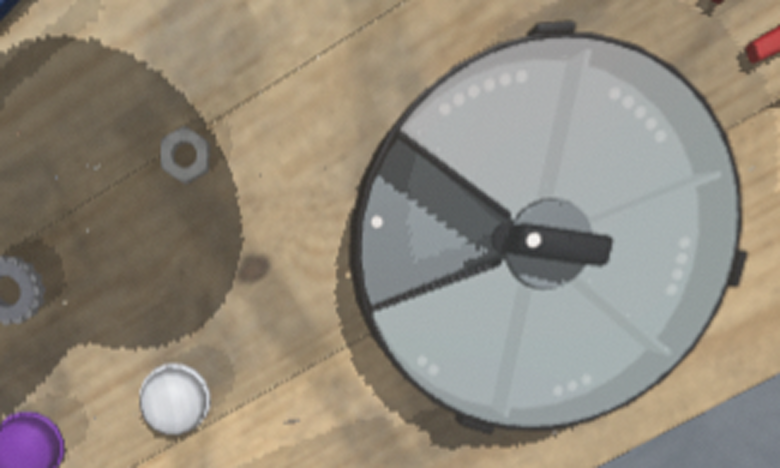

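Run:
```python
from h import *
w=pickle.load(open('pics/w3.png.pkl','rb'))
f=lambda c:[((x+.5)/2.4-.5+200,(y+.5)/2.4-.5+10) for x,y in c]
p=ray(w,f([(400,131),(371,309),(353,230),(575,33),(740,215),(695,345),(540,428),(430,378),(665,75)]),.041)
c,r=circ(p);print(c,r,np.linalg.norm(p[:,:2]-c,axis=1).round(4))
az=lambda q:np.degrees(np.arctan2(q[:,1]-c[1],q[:,0]-c[0])).round(1)
print('lips',az(ray(w,f([(400,131),(371,309)]),.041)))
k=ray(w,f([(508,236),(611,250),(533,240)]),.066);print('knob',k[:2].mean(0),k,np.degrees(np.arctan2(*(k[0]-k[1])[[1,0]])))
print('cap',ray(w,f([(175,400)]),.008),ray(w,f([(140,400),(210,400)]),.005))
print('nut',ray(w,f([(184,155)]),.013),'bearing',ray(w,f([(8,290)]),.014))
n=ray(w,f([(184,128),(208,141),(206,168),(183,182),(161,168),(162,142)]),.013);m=n.mean(0);print(m,np.linalg.norm(n-m,axis=1).round(4),np.degrees(np.arctan2(*(n-m)[:,[1,0]].T)).round(0))
```

```text
[ 0.5499921 -0.3280312] 0.09120588302838384 [0.0902 0.0911 0.0956 0.0923 0.0919 0.0928 0.0928 0.0857 0.0881]
lips [ 70.8 125.4]
knob [ 0.54939482 -0.32459649  0.066     ] [[ 0.54616261 -0.30089915  0.066     ]
 [ 0.55262702 -0.34829382  0.066     ]
 [ 0.54748007 -0.31245806  0.066     ]] 97.7669539049763
cap [[ 0.41846418 -0.16712288  0.008     ]] [[ 0.41256668 -0.14783501  0.005     ]
 [ 0.42291697 -0.18590226  0.005     ]]
nut [[ 0.54462815 -0.14332608  0.013     ]] bearing [[ 0.45467542 -0.06880429  0.014     ]]
[ 0.54464844 -0.14331944  0.013     ] [0.0127 0.014  0.0126 0.013  0.0135 0.0125] [  13.  -47. -104. -169.  133.   76.]
```

Call:
step_arm(motion=[[[-0.03,0.05,-0.05],0,0.4],[[-0.053,0.0895,-0.1],0,0.4],[[-0.053,0.0895,-0.16],0,0.4],[[-0.053,0.0895,-0.22],0,0.4],[[-0.053,0.0895,-0.27],0,0.4],[[-0.053,0.0895,-0.31],0,0.4],[[-0.053,0.0895,-0.34],0,0.4],[[-0.053,0.0895,-0.36],0,0.4],[[-0.053,0.0895,-0.37],0,0.4],[[-0.053,0.0895,-0.37],0,0.4]])

```text
time: 3.25
tool_pos: [0.4184, -0.1668, 0.0404]
tool_rot: [[0.965, 0.261, -0.001], [0.261, -0.965, 0.0], [-0.0, -0.001, -1.0]]
wrist_force: [0.5, -0.2, 0.8]
opening: 0.7
finger_force: 0.0
```

Call:
step_arm(motion=[[[0,0,-0.02],0,0.4],[[0,0,-0.04],0,0.4],[[0,0,-0.05],0,0.4],[[0,0,-0.054],0,0.4],[[0,0,-0.054],0,0.4],[[0,0,-0.054],0,-0.5],[[0,0,-0.054],0,-0.5],[[0,0,-0.054],0,-0.5],[[0,0,-0.054],0,-0.5],[[0,0,-0.054],0,-0.5]])

```text
time: 4.25
tool_pos: [0.4187, -0.1671, 0.0085]
tool_rot: [[0.965, 0.261, 0.0], [0.261, -0.965, -0.0], [0.0, 0.0, -1.0]]
wrist_force: [-0.3, 0.3, 2.4]
opening: 0.381
finger_force: 20.0
```

Call:
step_arm(motion=[[[0,0,0.06],0,-0.5],[[0,0,0.12],-0.04,-0.5],[[0.03,-0.02,0.14],-0.088,-0.5],[[0.07,-0.05,0.14],-0.135,-0.5],[[0.11,-0.09,0.14],-0.183,-0.5],[[0.15,-0.12,0.14],-0.23,-0.5],[[0.18,-0.15,0.14],-0.278,-0.5],[[0.2,-0.165,0.14],-0.325,-0.5],[[0.2045,-0.17,0.14],-0.373,-0.5],[[0.2045,-0.17,0.14],-0.42,-0.5]])

```text
time: 5.25
tool_pos: [0.5416, -0.2696, 0.0919]
tool_rot: [[0.487, -0.874, 0.0], [-0.874, -0.487, 0.0], [-0.0, -0.0, -1.0]]
wrist_force: [-0.0, 0.9, -0.8]
opening: 0.384
finger_force: 20.0
```

Run:
```python
from h import *
s=arm.get_state();R=np.array(s['tool_rot']);print(s['tool_pos'],np.degrees(np.arctan2(R[1,1],R[0,1])),s['q'],s['opening'])
```

```text
[ 0.54157019 -0.26960973  0.0919437 ] -150.87497336306322 [ 0.62686972  0.56204982 -0.27622705  1.77479224  0.19784369  0.83186626
 -2.37601803] 0.38419647272419183
```

Call:
step_arm(motion=[[[0,0,-0.02],0,-0.5],[[0,0,-0.04],0,-0.5],[[0,0,-0.06],0,-0.5],[[0,0,-0.07],0,-0.5],[[0,0,-0.0765],0,-0.5],[[0,0,-0.0765],0,-0.5],[[0,0,-0.0765],0,-0.5],[[0,0,-0.0765],0,-0.5],[[0,0,-0.0765],0,0.2],[[0,0,-0.0765],0,0.2]])

```text
time: 6.25
tool_pos: [0.5416, -0.2692, 0.0469]
tool_rot: [[0.493, -0.87, 0.001], [-0.87, -0.493, -0.0], [0.001, -0.0, -1.0]]
wrist_force: [0.4, 0.1, 0.3]
opening: 0.505
finger_force: 0.0
```

Call:
step_arm(motion=[[[0,0,0.02],0.047,0.2],[[0,0,0.06],0.094,0.2],[[0,0,0.09],0.14,0.2],[[0,0,0.1],0.188,0.2],[[0,0,0.1],0.235,0.2],[[0,0,0.1],0.28,0.2],[[0,0,0.1],0.328,0.2],[[0,0,0.1],0.375,0.2],[[0,0,0.1],0.42,0.2],[[0,0,0.1],0.468,0.2]])

```text
time: 7.25
tool_pos: [0.5413, -0.2693, 0.1067]
tool_rot: [[0.913, 0.407, 0.0], [0.407, -0.913, -0.001], [0.0, 0.001, -1.0]]
wrist_force: [-1.2, 0.4, -0.2]
opening: 0.599
finger_force: 0.0
```

Run:
```python
from h import *
s=arm.get_state();R=np.array(s['tool_rot']);print(s['tool_pos'],np.degrees(np.arctan2(R[1,1],R[0,1])),s['q'],s['opening'])
a=snap('top','t2.png')
cv2.imwrite('pics/c5.png',cv2.cvtColor(cv2.resize(np.hstack([a[100:220,300:420],snap('scene','s2.png')[150:270,310:430]]),None,fx=3,fy=3,interpolation=cv2.INTER_CUBIC),cv2.COLOR_RGB2BGR))
```

```text
[ 0.54128919 -0.26926122  0.10674772] -65.96002749863341 [ 0.88757594  0.61159065 -0.63509359  1.75969193  0.44396263  0.91714044
 -1.0878665 ] 0.5993278452968196
```

Call:
step_arm(motion=[[[0.003,-0.02,0],0.047,0.2],[[0.007,-0.05,0],0.094,0.2],[[0.01,-0.08,0],0.14,0.2],[[0.0135,-0.094,0],0.188,0.2],[[0.0135,-0.094,0],0.235,0.2],[[0.0135,-0.094,0],0.28,0.2],[[0.0135,-0.094,0],0.328,0.2],[[0.0135,-0.094,0],0.375,0.2],[[0.0135,-0.094,0],0.411,0.2],[[0.0135,-0.094,0],0.411,0.2]])

```text
time: 8.35
tool_pos: [0.5491, -0.3256, 0.1062]
tool_rot: [[-0.131, 0.991, -0.0], [0.991, 0.131, 0.0], [0.0, -0.0, -1.0]]
wrist_force: [0.3, -0.2, -0.5]
opening: 0.603
finger_force: 0.0
```

Run:
```python
from h import *
s=arm.get_state();R=np.array(s['tool_rot']);print(s['tool_pos'],np.degrees(np.arctan2(R[1,1],R[0,1])),s['q'],s['opening'])
a=snap('wrist','w4.png');b=snap('scene','s3.png')
cv2.imwrite('pics/c5.png',cv2.cvtColor(np.hstack([cv2.resize(a,(400,250)),cv2.resize(b[150:275,300:500],(400,250))]),cv2.COLOR_RGB2BGR))
```

```text
[ 0.54912086 -0.32555757  0.10619819] 7.519570233084508 [ 1.1059431   0.76821578 -0.9001658   1.66391738  0.67754448  1.05113905
  0.12035779] 0.6034758135029403
```

View pics/c5.png

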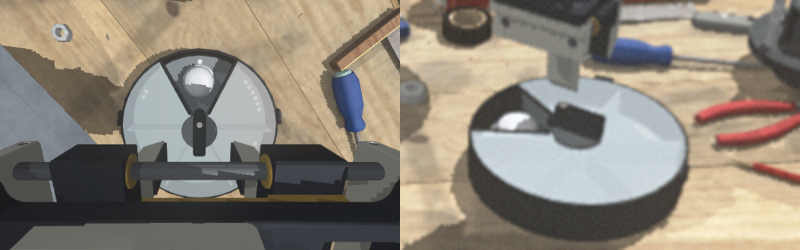

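Call:
step_arm(motion=[[[0,0,-0.03],0,-0.3],[[0,0,-0.06],0,-0.3],[[0,0,-0.08],0,-0.3],[[0,0,-0.09],0,-0.3],[[0,0,-0.097],0,-0.3],[[0,0,-0.097],0,-0.3],[[0,0,-0.097],0,-1],[[0,0,-0.097],0,-1],[[0,0,-0.097],0,-1],[[0,0,-0.097],0,-1]], newtons=30)

```text
time: 9.45
tool_pos: [0.55, -0.3256, 0.0489]
tool_rot: [[-0.134, 0.991, 0.001], [0.991, 0.134, -0.001], [-0.001, 0.001, -1.0]]
wrist_force: [-0.2, -0.4, 0.8]
opening: 0.15
finger_force: 30.0
```

Call:
step_arm(motion=[[[0,0,0],-0.02,-1],[[0,0,0],-0.06,-1],[[0,0,0],-0.1,-1],[[0,0,0],-0.14,-1],[[0,0,0],-0.18,-1],[[0,0,0],-0.22,-1],[[0,0,0],-0.26,-1],[[0,0,0],-0.3,-1],[[0,0,0],-0.333,-1],[[0,0,0],-0.333,-1]])

```text
time: 10.45
tool_pos: [0.5515, -0.3262, 0.0489]
tool_rot: [[0.792, 0.61, 0.004], [0.61, -0.792, -0.002], [0.002, 0.004, -1.0]]
wrist_force: [5.2, -2.9, -4.8]
opening: 0.152
finger_force: 30.0
```

Call:
step_arm(motion=[[[0,0,0],0,0.1],[[0,0,0],0,0.1],[[0,0,0.04],0,0.2],[[0,0,0.1],0,0.2],[[0,0.05,0.13],0.04,0.2],[[0,0.12,0.13],0.08,0.2],[[-0.01,0.19,0.13],0.12,0.2],[[-0.01,0.26,0.13],0.16,0.2],[[-0.01,0.3,0.13],0.2,0.2],[[-0.01,0.305,0.13],0.2,0.2]], newtons=20)

```text
time: 11.45
tool_pos: [0.543, -0.1377, 0.1266]
tool_rot: [[0.271, 0.962, -0.0], [0.962, -0.271, 0.002], [0.002, -0.001, -1.0]]
wrist_force: [-0.4, -0.2, -0.1]
opening: 0.599
finger_force: 0.0
```

Run:
```python
from h import *
s=arm.get_state();R=np.array(s['tool_rot']);print(s['tool_pos'],np.degrees(np.arctan2(R[1,1],R[0,1])),s['q'],s['wrist_force'])
a=snap('top','t3.png')
i=pickle.load(open('pics/t3.png.pkl','rb'))
print(proj(i,[[.5495,-.3265,.041]]))
```

```text
[ 0.5429546  -0.137679    0.12663337] -15.750623636542993 [ 0.86841445  0.59279041 -0.87732576  1.85409944  0.55052658  0.95826426
 -0.5302293 ] [-0.36496182 -0.23630808 -0.11616112]
[[353.66259758 156.9033366 ]]
```

Call:
step_arm(motion=[[[0.002,0,-0.04],0,0.2],[[0.002,0,-0.08],0,0.2],[[0.002,0,-0.12],0,0.2],[[0.002,0,-0.15],0,0.2],[[0.002,0,-0.175],0,0.2],[[0.002,0,-0.19],0,0.2],[[0.002,0,-0.2],0,0.2],[[0.002,0,-0.201],0,0.2],[[0.002,0,-0.201],0,-0.7],[[0.002,0,-0.201],0,-0.7]])

```text
time: 12.5
tool_pos: [0.5452, -0.1425, 0.0064]
tool_rot: [[0.28, 0.96, 0.001], [0.96, -0.28, -0.0], [0.0, 0.001, -1.0]]
wrist_force: [-0.2, -0.7, -0.3]
opening: 0.471
finger_force: 0.0
```

Call:
step_arm(motion=[[[0,0,0],0,-0.7],[[0,0,0],0,-0.7],[[0,0,0],0,-0.7],[[0,0,0.02],0,-0.7],[[0,0,0.08],0,-0.7],[[0,0,0.14],0.03,-0.7],[[0,-0.05,0.15],0.06,-0.7],[[0,-0.11,0.15],0.1,-0.7],[[-0.005,-0.17,0.15],0.13,-0.7],[[-0.005,-0.205,0.15],0.13,-0.7]])

```text
time: 13.5
tool_pos: [0.5405, -0.2697, 0.0962]
tool_rot: [[-0.123, 0.992, -0.0], [0.992, 0.123, -0.002], [-0.002, -0.001, -1.0]]
wrist_force: [-0.3, 0.3, -1.1]
opening: 0.258
finger_force: 20.0
```

Run:
```python
from h import *
s=arm.get_state();R=np.array(s['tool_rot']);print(s['tool_pos'],np.degrees(np.arctan2(R[1,1],R[0,1])),s['q'],s['opening'])
```

```text
[ 0.54048317 -0.26967283  0.09620349] 7.089238147956851 [ 1.06308379  0.73187436 -0.90599179  1.76051094  0.68016757  0.99489926
  0.01261477] 0.25791888266018836
```

Call:
step_arm(motion=[[[0,-0.004,-0.02],0,-0.7],[[0,-0.004,-0.04],0,-0.7],[[0,-0.004,-0.06],0,-0.7],[[0,-0.004,-0.075],0,-0.7],[[0,-0.004,-0.084],0,-0.7],[[0,-0.004,-0.084],0,-0.7],[[0,-0.004,-0.084],0,-0.7],[[0,-0.004,-0.084],0,0],[[0,-0.004,-0.084],0,0],[[0,-0.004,-0.084],0,0]])

```text
time: 14.5
tool_pos: [0.5418, -0.2681, 0.0457]
tool_rot: [[-0.124, 0.992, 0.001], [0.992, 0.124, -0.0], [-0.0, 0.001, -1.0]]
wrist_force: [-0.8, 0.3, 0.5]
opening: 0.469
finger_force: 0.0
```

Call:
step_arm(motion=[[[0,0,0.04],0,0.1],[[0,0,0.08],-0.04,0.1],[[0,-0.02,0.1],-0.08,0.1],[[0,-0.05,0.1],-0.12,0.1],[[0.01,-0.08,0.1],-0.16,0.1],[[0.0125,-0.095,0.1],-0.2,0.1],[[0.0125,-0.095,0.1],-0.24,0.1],[[0.0125,-0.095,0.1],-0.28,0.1],[[0.0125,-0.095,0.1],-0.32,0.1],[[0.0125,-0.095,0.1],-0.333,0.1]])

```text
time: 15.5
tool_pos: [0.5491, -0.3249, 0.1056]
tool_rot: [[0.799, 0.601, 0.0], [0.601, -0.799, -0.0], [0.0, 0.001, -1.0]]
wrist_force: [0.5, -1.0, 0.3]
opening: 0.554
finger_force: 0.0
```

Run:
```python
from h import *
s=arm.get_state();R=np.array(s['tool_rot']);print(s['tool_pos'],np.degrees(np.arctan2(R[1,1],R[0,1])),s['q'],s['opening'])
a=snap('wrist','w5.png');b=snap('scene','s5.png')
cv2.imwrite('pics/c6.png',cv2.cvtColor(np.hstack([cv2.resize(a,(400,250)),cv2.resize(b[150:275,300:500],(400,250))]),cv2.COLOR_RGB2BGR))
```

```text
[ 0.54912038 -0.32485529  0.10557557] -53.02380215206679 [ 0.96589579  0.67749714 -0.67077061  1.67093308  0.49290771  0.96817989
 -0.8086025 ] 0.5539553951640893
```

View pics/c6.png

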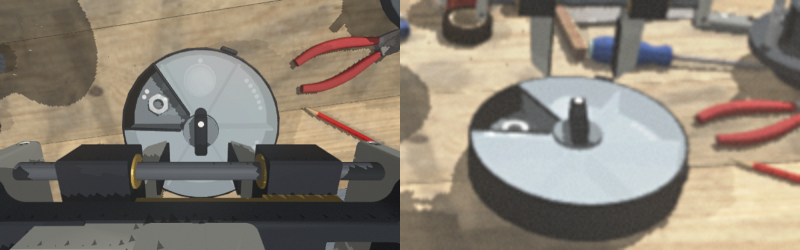

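Call:
step_arm(motion=[[[0,0,-0.03],0,-0.3],[[0,0,-0.06],0,-0.3],[[0,0,-0.08],0,-0.3],[[0,0,-0.09],0,-0.3],[[0,0,-0.096],0,-0.3],[[0,0,-0.096],0,-0.3],[[0,0,-0.096],0,-1],[[0,0,-0.096],0,-1],[[0,0,-0.096],0,-1],[[0,0,-0.096],0,-1]], newtons=30)

```text
time: 16.6
tool_pos: [0.5508, -0.3268, 0.0485]
tool_rot: [[0.797, 0.604, 0.004], [0.604, -0.797, -0.003], [0.002, 0.005, -1.0]]
wrist_force: [3.3, -4.1, -3.9]
opening: 0.149
finger_force: 30.0
```

Call:
step_arm(motion=[[[0,0,0],-0.02,-1],[[0,0,0],-0.06,-1],[[0,0,0],-0.1,-1],[[0,0,0],-0.14,-1],[[0,0,0],-0.18,-1],[[0,0,0],-0.22,-1],[[0,0,0],-0.26,-1],[[0,0,0],-0.3,-1],[[0,0,0],-0.33,-1],[[0,0,0],-0.33,-1]])

```text
time: 17.6
tool_pos: [0.5509, -0.3276, 0.0485]
tool_rot: [[0.925, -0.381, 0.005], [-0.381, -0.925, -0.004], [0.006, 0.002, -1.0]]
wrist_force: [5.0, -5.1, -5.1]
opening: 0.15
finger_force: 30.0
```

Call:
step_arm(motion=[[[0,0,0],0,0.1],[[0,0,0],0,0.2],[[0,0,0.05],0,0.4],[[0,0,0.12],0,0.4],[[-0.02,0.06,0.135],0.04,0.4],[[-0.05,0.13,0.135],0.08,0.4],[[-0.075,0.2,0.135],0.12,0.4],[[-0.1,0.27,0.135],0.16,0.4],[[-0.125,0.34,0.135],0.2,0.4],[[-0.15,0.4,0.135],0.233,0.4]], newtons=20)

```text
time: 18.6
tool_pos: [0.4579, -0.0823, 0.129]
tool_rot: [[0.939, 0.344, 0.0], [0.344, -0.939, -0.0], [0.0, 0.0, -1.0]]
wrist_force: [1.2, -1.0, 0.3]
opening: 0.699
finger_force: 0.0
```

Call:
step_arm(motion=[[[-0.008,0.031,0],0,0.4],[[-0.008,0.031,-0.02],0,0.4],[[-0.008,0.031,-0.05],0,0.4],[[-0.008,0.031,-0.08],0,0.4],[[-0.008,0.031,-0.11],0,0.4],[[-0.008,0.031,-0.13],0,0.4],[[-0.008,0.031,-0.15],0,0.4],[[-0.008,0.031,-0.16],0,0.4],[[-0.008,0.031,-0.16],0,0.4],[[-0.008,0.031,-0.16],0,0.4]])

```text
time: 19.6
tool_pos: [0.4546, -0.0662, 0.0329]
tool_rot: [[0.941, 0.338, 0.001], [0.338, -0.941, -0.0], [0.0, 0.0, -1.0]]
wrist_force: [-0.8, 0.6, -0.0]
opening: 0.699
finger_force: 0.0
```

Run:
```python
from h import *
s=arm.get_state();R=np.array(s['tool_rot']);print(s['tool_pos'],np.degrees(np.arctan2(R[1,1],R[0,1])),s['q'],s['opening'],s['wrist_force'])
```

```text
[ 0.4545775  -0.06619794  0.03287205] -70.2423748416783 [ 0.57875041  0.51996337 -0.58372198  2.144261    0.49804615  0.61051419
 -1.58669057] 0.6991382831751187 [-0.77084308  0.6281304  -0.00316025]
```

Down to z = 0.006 (−0.0269 → −0.045) and grip, then lift.

Call:
step_arm(motion=[[[0,-0.002,-0.02],0,0.4],[[0,-0.002,-0.035],0,0.4],[[0,-0.002,-0.045],0,0.4],[[0,-0.002,-0.045],0,0.4],[[0,-0.002,-0.045],0,-0.5],[[0,-0.002,-0.045],0,-0.5],[[0,-0.002,-0.045],0,-0.5],[[0,-0.002,-0.045],0,-0.5],[[0,-0.002,-0.045],0,-0.5],[[0,-0.002,-0.045],0,-0.5]])

```text
time: 20.6
tool_pos: [0.4544, -0.0675, 0.0059]
tool_rot: [[0.941, 0.338, 0.0], [0.338, -0.941, -0.0], [0.0, 0.0, -1.0]]
wrist_force: [-0.7, 0.5, 2.6]
opening: 0.385
finger_force: 20.0
```

Call:
step_arm(motion=[[[0,0,0.03],0,-0.5],[[0,0,0.09],0,-0.5],[[0,0,0.14],0.04,-0.5],[[0.02,-0.05,0.15],0.085,-0.5],[[0.04,-0.11,0.15],0.13,-0.5],[[0.065,-0.17,0.15],0.175,-0.5],[[0.09,-0.23,0.15],0.22,-0.5],[[0.115,-0.28,0.15],0.265,-0.5],[[0.135,-0.32,0.15],0.31,-0.5],[[0.145,-0.337,0.15],0.355,-0.5]])

```text
time: 21.6
tool_pos: [0.5414, -0.2734, 0.0951]
tool_rot: [[0.109, 0.994, 0.0], [0.994, -0.109, -0.001], [-0.001, 0.0, -1.0]]
wrist_force: [0.2, 0.3, -0.1]
opening: 0.379
finger_force: 20.0
```

Call:
step_arm(motion=[[[0,0,0],0.04,-0.5],[[0,0,0],0.08,-0.5],[[0,0,0],0.08,-0.5],[[0,0,0],0.08,-0.5],[[0,0,0],0.08,-0.5],[[0,0,0],0.08,-0.5],[[0,0,0],0.08,-0.5],[[0,0,0],0.08,-0.5],[[0,0,0],0.08,-0.5],[[0,0,0],0.08,-0.5]])

```text
time: 22.6
tool_pos: [0.5412, -0.2696, 0.0956]
tool_rot: [[-0.14, 0.99, 0.0], [0.99, 0.14, -0.0], [-0.0, 0.0, -1.0]]
wrist_force: [0.1, 0.4, -0.5]
opening: 0.381
finger_force: 20.0
```

Run:
```python
from h import *
s=arm.get_state();R=np.array(s['tool_rot']);print(s['tool_pos'],np.degrees(np.arctan2(R[1,1],R[0,1])),s['q'],s['opening'],s['wrist_force'])
```

```text
[ 0.54123137 -0.2696073   0.0956467 ] 8.04365320622425 [ 1.05973001  0.73146824 -0.90074495  1.75891911  0.67550883  0.99239997
  0.03319851] 0.38073405304764374 [ 0.0867671   0.43997291 -0.45810726]
```

Positioned over the opening (0.5414, −0.269); lower to z = 0.046 and release, then retreat up and aside.

Call:
step_arm(motion=[[[0,0.001,-0.02],0,-0.5],[[0,0.001,-0.04],0,-0.5],[[0,0.001,-0.06],0,-0.5],[[0,0.001,-0.075],0,-0.5],[[0,0.001,-0.083],0,-0.5],[[0,0.001,-0.083],0,-0.5],[[0,0.001,-0.083],0,-0.5],[[0,0.001,-0.083],0,0.2],[[0,0.001,-0.083],0,0.2],[[0,0.001,-0.083],0,0.2]])

```text
time: 23.6
tool_pos: [0.5415, -0.2692, 0.0463]
tool_rot: [[-0.14, 0.99, 0.001], [0.99, 0.14, -0.001], [-0.001, 0.001, -1.0]]
wrist_force: [-1.0, -0.0, 0.6]
opening: 0.578
finger_force: 0.0
```

Call:
step_arm(motion=[[[0,0,0.05],0,0.2],[[0,0,0.11],0,0.2],[[0,0,0.18],0,0.2],[[-0.05,-0.04,0.22],0,0.2],[[-0.1,-0.1,0.25],0,0.2],[[-0.13,-0.16,0.25],0,0.2],[[-0.16,-0.22,0.25],0,0.2],[[-0.18,-0.26,0.25],0,0.2],[[-0.18,-0.26,0.25],0,0.2],[[-0.18,-0.26,0.25],0,0.2]])

```text
time: 24.6
tool_pos: [0.4328, -0.4254, 0.1959]
tool_rot: [[-0.138, 0.99, 0.0], [0.99, 0.138, 0.0], [0.0, 0.0, -1.0]]
wrist_force: [0.5, 0.2, -0.1]
opening: 0.6
finger_force: 0.0
```

Run:
```python
from h import *
a=snap('top','t6.png');b=snap('scene','s6.png')
cv2.imwrite('pics/c7.png',cv2.cvtColor(np.hstack([cv2.resize(a[100:250,220:420],(400,300)),cv2.resize(b[120:270,200:400],(400,300))]),cv2.COLOR_RGB2BGR))
```

```text
(no output)
```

View pics/c7.png

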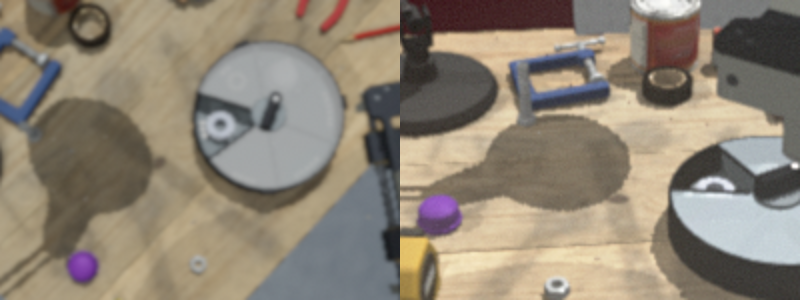

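The bearing (crop 220,125) lies in the pocket under the opening. The bolt, small nut and purple cap have not moved.

```bash
python3 -c "
from h import *
print(order.finish_job())"
```

```text
the job is handed in; nothing more can be done
None
```

I put the grease cap, axle nut and bearing into pockets 1, 2 and 3 in that order and handed the job in at about 25 s of the 70 s; the camera views showed each part lying in its pocket, but the hand-in gave no verdict.

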